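# Centre a ball standard on the measuring stage

## Task

Centre the wobbly ball standard on the small round measuring stage, to within about 5 mm, by nudging it with light taps of the fingers low on its foot; it must stay standing on the stage without tipping and must not be taken between the fingers or lifted. Leave the other things on the table where they are, the second ball standard among them, and finish with the hand clear.

Things in the scene. Friction and masses are not known exactly. Their poses are not given: they have to be found in the camera images.
- stage_center (a point): Centre of the flat top of the measuring stage: a fixed, rigid round steel disc 80 mm across and 12 mm thick, its top 60 mm above the table, on a 52 mm wide aluminium neck and a black round foot (104 mm across, 18 mm high). A thin dark ring 56 mm across is engraved round the centre. Its place differs each time; z is up, the yaw has no meaning.
- standard: The ball standard on the stage, 10 to 25 mm off centre. Origin: centre of its underside; z up its axis, round about it: bearing face 24 mm across, 4 mm high; dark flange 40 mm across, 4 to 13 mm up; stem 12 mm thick; ball 24 mm across, centre 38 mm up, top 50 mm. All steel, 0.13 to 0.27 kg, friction about 0.6.
- standard_flange (a point): On the axis of that same ball standard, 8 mm above its underside, half-way up the flange. Pushed level at the flange it slides and stops where a slow push stops; pushed on the stem or ball it rocks and topples.
- spare: A second ball standard of the same make, standing on the table near the stage (not on it); leave it. Origin: centre of its underside. 40 mm in diameter, 50 mm high.
- ring_gauge: Steel ring gauge lying on the table near the stage: 56 mm outside, 32 mm inside, 18 mm high; leave it. Origin: centre of its underside.
- gauge_block: Steel gauge block, 35 x 12 mm, 30 mm high, standing on the table near the stage; leave it. Origin: centre of its underside.
- housing: Machined aluminium housing, 100 x 160 mm, 80 mm high, 2.6 kg, on the table to the left of the stage; leave it. Origin: centre of its underside.
- mouse: Black computer mouse, 100 x 58 mm, 32 mm high, on the table to the right of the stage; leave it. Origin: centre of its underside.
Things that resemble listed ones, but are neither listed nor needed, are in the scene too. Leave any blue or turquoise look-alike of the part that bears stage_center alone.

How it is judged:
At the end, for the whole second after the job is handed in: The ball standard stands upright (within 3 degrees) and still on the stage, the centre of its foot within 6 mm of the stage's centre (horizontal distance between standard and stage_center below 0.006 m and z of standard in the frame of stage_center between -0.003 and 0.003 m and angle between standard's own z axis and vertical below 0.05 rad and linear speed of standard below 0.01 m/s and angular speed of standard below 0.1 rad/s); the robot touches nothing.
It fails at once if the ball standard rocks by more than 17 degrees, topples or falls off the stage (angle between standard's own z axis and vertical above 0.3 rad or z of standard in the frame of stage_center below -0.01 m).
It fails at once if the ball standard is lifted off the stage (z of standard in the frame of stage_center above 0.008 m).
It fails at once if the ball standard is struck or pressed by the arm or fingers with more than 10 N (contact force between any of the fingers, the arm and standard above 10 N).
It fails at once if the ball standard is taken between the fingers (horizontal distance between the grasp point and standard below 0.012 m and z of the grasp point in the frame of standard below 0.055 m and contact force between the fingers and standard above 0.2 N).
It fails at once if the second ball standard, the ring gauge, the gauge block, the housing or the mouse is moved by more than 20 mm (distance of any of spare, ring_gauge, gauge_block, housing, mouse from where it was at the start of the episode above 0.02 m).
It also fails if it takes over 45 s, if anything falls off the work surface, if the arm or the gripper's body presses on something with over 40 N, if the wrist force passes 120 N, or if a joint passes its speed limit or range.

## Robot

A 7-joint arm with a two-finger parallel gripper is mounted at the origin on the work surface. World frame = base frame: x ahead of the robot, y to its left, z up, the work surface at z = 0. Lengths are in m, angles in rad, forces in N, time in s.
With the tool pointing down it reaches from about 0.35 to 0.9 m from the base axis. Payload 7.2 kg.
Tool frame: the origin (TCP) lies at the very end of the fingers, on their centre line; the grasp point (between the pads) lies 19 mm behind it; z points along the fingers, y is the direction in which the jaws open and shut (so a half turn about z gives the same grasp; the last joint's range is limited). The gripper opens to 88 mm and grips with 3 to 60 N. Pads are 20 mm wide; open, the fingers measure 115 mm over their backs; the gripper's body (75 mm by 178 mm) begins 61 mm behind the grasp point.
Start: joints at [1.276, 0.411, -0.013, 1.596, 0.006, 1.134, -0.082], TCP at [0.141, -0.609, 0.223] pointing down, gripper open.
Joint ranges: [-2.95, 2.95], [-0.29, 1.99], [-1.47, 1.44], [0.14, 2.54], [-1.03, 4.17], [0.13, 1.85], [-2.86, 2.86]. Speed limits (rad/s): [2.39, 2.39, 3.01, 3.01, 3.14, 3.14, 3.14].

## Interface

Orientations are given as a unit quaternion [w, x, y, z].
In Python, from bench import ctrl, viewer, ticket gives the robot as it stands.
- The arm moves only by the tool servo_tool, never from a script. Its argument "plan" is a list that holds one entry, the list of rows, each a list of 7 numbers: the shift along the tool's x, y, z in cm, then the turn, a rotation vector about the tool's x, y, z in degrees, then the gripper command: -1 is fully open, 1 is shut, values between are in proportion. A call has 1 to 5 rows; each row is the pose to reach, as a shift and turn from the pose commanded when the call began, along the tool's axes at that moment; what a row does not reach only later rows make up. A row lasts 1/10 s, in which the tool goes at most 50 mm and 8.59 degrees, less where a joint would pass 70% of its speed; a pose out of reach is approached as far as the arm can. A call with a gripper value outside its range is refused whole. The fingers move at their own pace and stop on an object; the grip force is fixed at half the most. Time passes only in rows, so rows that repeat a pose let the fingers close. It gives the time, the measured TCP pose, the force and the opening at its end, in the units of the state.
- ctrl.get_obs(): the state, without advancing time (a new reading comes with each control period).
- viewer.read_camera(name): name is "scene" or "top" or "wrist"; returns a dict with "frame" (400x640x3 uint8, red, green, blue), "vfov" (degrees; the focal length in pixels is half the picture's height over the tangent of half this angle, whatever the lens; pixels are square), "cx", "cy" (the principal point, pixels), "T" (4x4, takes a point from camera to world coordinates). Camera axes: x right, y up, looking along -z (the intrinsics and any distortion apply to the point x, -y, -z); pixel columns grow to the right and rows downward; lengths in m; the calibration is good to about 2 mm. A picture is of the moment at which its call begins. There is no depth.
- ticket.hand_in(): hands the job in, once; it reports no verdict.
The state is a dict: "time_s": time; "joint_positions": joint angles; "qvel": joint speeds; "tau": joint torques, N m; "ee_pos": TCP position; "orientation": TCP orientation; "force": force on the tool from outside, world axes, zero at the start; "torque": the same for the moment, N m; "gripper_width": opening from 0.0 (shut) to 1.0 (fully open).
Only numpy, scipy, OpenCV 4.12 (cv2) and the standard library are available. Lean on these libraries where they do the work, as an engineer would, in place of code of your own. Each camera call takes 0.05 s, during which the arm holds its last target.

## Working session

There is one attempt and no reset: what is moved stays moved. The work goes in short steps, Python scripts to look and compute and a tool call to move; the robot and the scene stay as the last step left them, time stands still between calls to the robot, and variables do not carry over. Pictures are saved under pics/ and viewed, and the job is handed in when it is done.

Besides the shell and the picture viewer there is one more tool, called after "Call:" as name([rows], argument=value, ...), one row to a line, values as JSON. servo_tool: Moves the arm, as the interface text tells. Its arguments: {"type":"object","properties":{"plan":{"type":"array"}},"required":["plan"]}

```bash
mkdir -p pics; ls; cat > h.py <<'E'
import numpy as np, cv2, pickle
from bench import ctrl, viewer, ticket
def cam(name):
    d=viewer.read_camera(name); return d
def K(d):
    f=d["frame"].shape[0]/2/np.tan(np.radians(d["vfov"])/2); return f
def ray(d,u,v):
    f=K(d); c=np.array([(u-d["cx"])/f,-(v-d["cy"])/f,-1.0]); T=np.array(d["T"]); return T[:3,3],T[:3,:3]@c
def onz(d,u,v,z):
    o,r=ray(d,u,v); return o+r*(z-o[2])/r[2]
def proj(d,p):
    T=np.array(d["T"]); c=T[:3,:3].T@(np.array(p)-T[:3,3]); f=K(d); return d["cx"]+f*c[0]/-c[2], d["cy"]-f*c[1]/-c[2]
E
python3 - <<'E'
from h import *
o=ctrl.get_obs(); print(o)
for n in ["scene","top","wrist"]:
    d=cam(n); cv2.imwrite(f"pics/{n}0.png",d["frame"][:,:,::-1]); pickle.dump(d,open(f"{n}0.pkl","wb"))
    print(n,{k:v for k,v in d.items() if k!="frame"})
E
```

```text
pics
{'time_s': 0.0, 'joint_positions': array([ 1.27579185,  0.41192546, -0.01273272,  1.59706134,  0.00562036,
        1.13429788, -0.08222567]), 'qvel': array([-1.12028041e-03, -2.24385400e-04, -3.71180506e-05,  1.14975633e-03,
        7.49326567e-04, -2.12446378e-04, -7.89587316e-04]), 'tau': array([-5.92664674e-04, -5.87942612e+01,  6.41851667e-01, -2.91063380e+01,
       -5.37315721e-02,  1.84471667e-02,  1.53965138e-04]), 'ee_pos': array([ 0.14038682, -0.6084952 ,  0.22178598]), 'orientation': array([-8.13104663e-04,  9.93575005e-01,  1.13172538e-01, -1.56902115e-04]), 'force': array([-0.07568427, -1.3851373 , -0.46080051]), 'torque': array([-0.00100882,  0.01639114,  0.03794937]), 'gripper_width': 0.9994129709044707}
scene {'vfov': 46.88586200411989, 'cx': 326.92101951536097, 'cy': 195.2821498089803, 'T': array([[-0.54298522, -0.68193414,  0.49003356,  1.13380085],
       [ 0.83958535, -0.45214305,  0.30110315,  0.37745919],
       [ 0.01623275,  0.57491955,  0.8180489 ,  1.02151029],
       [ 0.        ,  0.        ,  0.        ,  1.        ]])}
top {'vfov': 44.91561749668778, 'cx': 325.18528042385157, 'cy': 207.99966765538056, 'T': array([[-0.01981565,  0.99715176, -0.07277166,  0.45667622],
       [-0.99971443, -0.01878894,  0.01476625,  0.0474224 ],
       [ 0.01335689,  0.07304348,  0.99723931,  1.47052621],
       [ 0.        ,  0.        ,  0.        ,  1.        ]])}
wrist {'vfov': 58.26474121145758, 'cx': 320.10513016196677, 'cy': 196.87192376987602, 'T': array([[ 0.22384955,  0.94436141,  0.24098321,  0.20378588],
       [-0.97462299,  0.21720051,  0.05416615, -0.59293708],
       [-0.00118926, -0.24699284,  0.96901657,  0.38406674],
       [ 0.        ,  0.        ,  0.        ,  1.        ]])}
```

View pics/scene0.png

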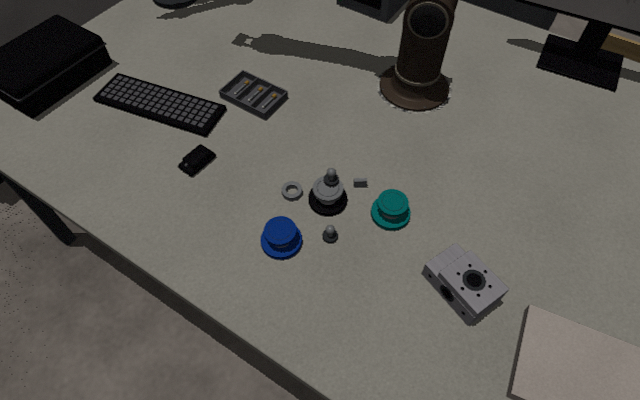

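View pics/top0.png

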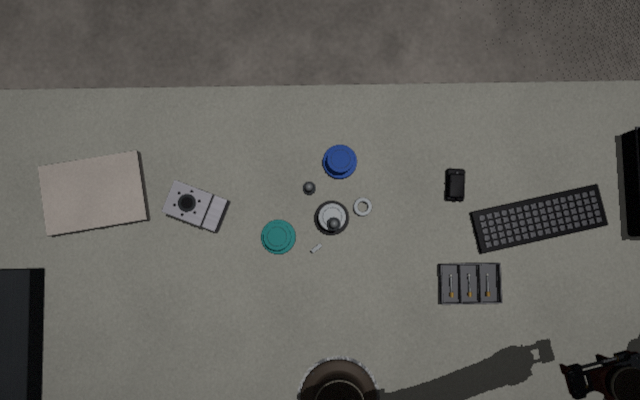

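View pics/wrist0.png

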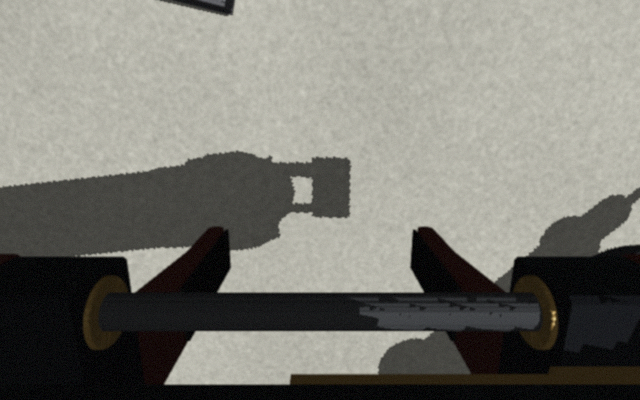

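```bash
python3 - <<'E'
from h import *
s=pickle.load(open("scene0.pkl","rb"));t=pickle.load(open("top0.pkl","rb"))
a=cv2.resize(s["frame"][150:260,250:420,::-1],None,fx=4.4,fy=4.4,interpolation=cv2.INTER_CUBIC)
b=cv2.resize(t["frame"][135:265,250:390,::-1],None,fx=4.4,fy=4.4,interpolation=cv2.INTER_CUBIC)
cv2.imwrite("pics/cs.png",np.clip(a*1.8,0,255).astype(np.uint8));cv2.imwrite("pics/ct.png",np.clip(b*1.8,0,255).astype(np.uint8))
# top view: disc at z=.06
for (n,u,v,z) in [("stage",331,217,.06),("ball",333,224,.098),("spare",309,188,.038),("ring",362,207,.018),("block",316,249,.03),("turq",278,237,.06),("blue",340,160,.06),("mouse",455,185,.03),("housing",195,207,.08)]:
    print(n,onz(t,u,v,z).round(3))
E
```

```text
stage [0.533 0.01  0.06 ]
ball [0.511 0.006 0.098]
spare [0.622 0.073 0.038]
ring [ 0.564 -0.085  0.018]
block [0.44  0.056 0.03 ]
turq [0.478 0.165 0.06 ]
blue [ 0.701 -0.02   0.06 ]
mouse [ 0.624 -0.366  0.03 ]
housing [0.568 0.401 0.08 ]
```

View pics/cs.png

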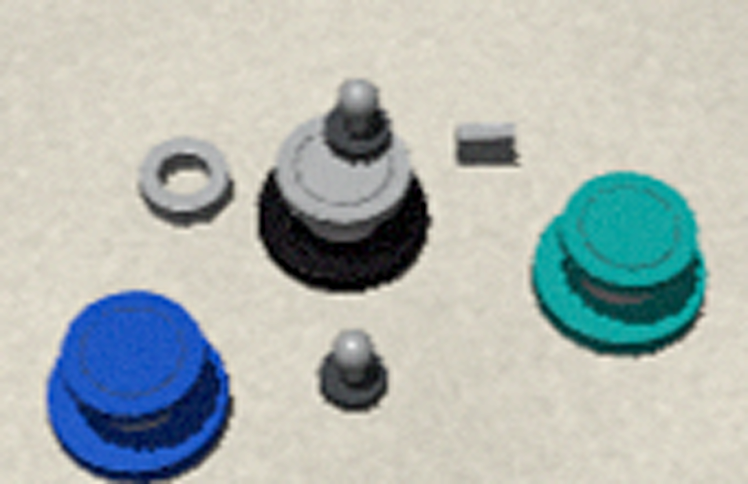

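View pics/ct.png

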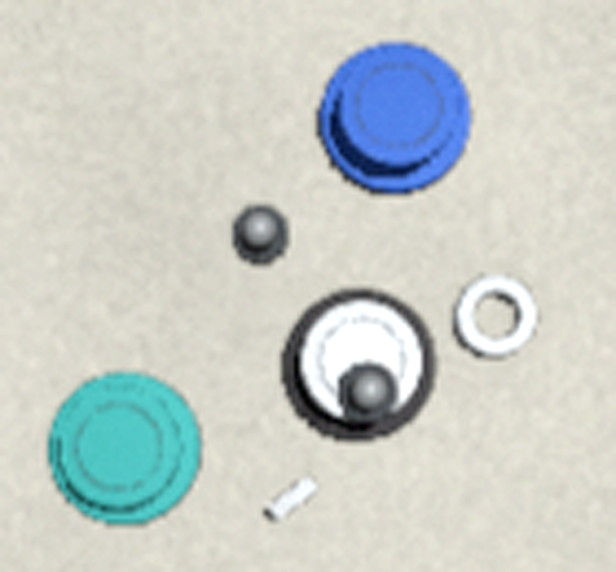

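The standard sits on the bare-metal stage, top view (332,217), with its ball at (334,223). The blue one at (340,160) and the turquoise one at (278,237) are empty look-alikes. The stage I want is the silver disc on a black foot. The standard is off toward the robot by about 22 mm in -x. The other standard, at (309,188), is on the table, so it's the spare.

I'll shut the fingers and move behind the stage at a safe height.

Call:
servo_tool([
  [[3, -3.5, 0, 0, 0, 0, 1], [6, -7, 0, 0, 0, 0, 1], [9, -10.5, 0, 0, 0, 0, 1], [12, -14, 0, 0, 0, 0, 1], [15, -17.5, 0, 0, 0, 0, 1]],
])

```text
time_s: 0.65
ee_pos: [0.2478, -0.4029, 0.2225]
orientation: [0.0, 0.994, 0.113, -0.0]
force: [1.3, -0.4, -0.2]
gripper_width: 0.579
```

Call:
servo_tool([
  [[3, -3.5, 0, 0, 0, 0, 1], [6, -7, 0, 0, 0, 0, 1], [9, -10.5, 0, 0, 0, 0, 1], [12, -14, 0, 0, 0, 0, 1], [15, -17.5, 0, 0, 0, 0, 1]],
])

```text
time_s: 1.15
ee_pos: [0.3545, -0.1988, 0.2228]
orientation: [0.0, 0.994, 0.113, 0.0]
force: [1.3, 0.1, 0.4]
gripper_width: 0.124
```

Call:
servo_tool([
  [[3, -3.5, 0, 0, 0, 0, 1], [6, -7, 0, 0, 0, 0, 1], [9, -10.5, 0, 0, 0, 0, 1], [12, -14, 0, 0, 0, 0, 1], [15, -17.5, 0, 0, 0, 0, 1]],
])

```text
time_s: 1.65
ee_pos: [0.4614, 0.0054, 0.2227]
orientation: [0.0, 0.994, 0.113, 0.0]
force: [0.4, -0.9, -0.2]
gripper_width: 0.005
```

```bash
python3 - <<'E'
from h import *
o=ctrl.get_obs(); print(o["time_s"],o["ee_pos"],o["orientation"],o["force"])
d=cam("wrist"); cv2.imwrite("pics/w1.png",d["frame"][:,:,::-1]); pickle.dump(d,open("w1.pkl","wb"))
print(np.round(d["T"],3))
E
```

```text
1.65 [0.46142376 0.00539791 0.22274793] [1.55698798e-04 9.93599415e-01 1.12960835e-01 1.69125520e-04] [ 0.36985183 -0.88049387 -0.15512544]
[[ 0.223  0.945  0.24   0.525]
 [-0.975  0.216  0.056  0.021]
 [ 0.001 -0.247  0.969  0.385]
 [ 0.     0.     0.     1.   ]]
```

View pics/w1.png

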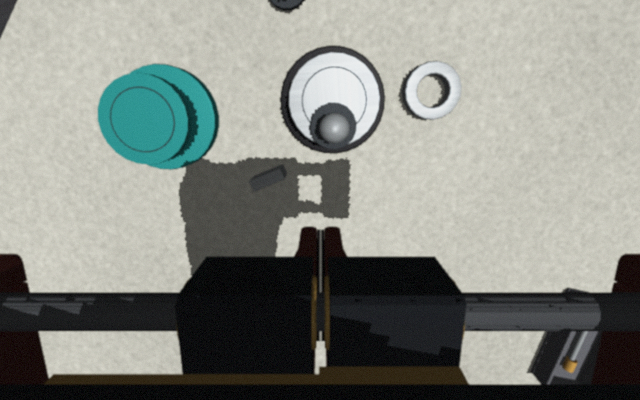

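```bash
cat >> h.py <<'E'
from scipy.optimize import least_squares
def fitc(P,R):
    P=np.asarray(P)[:,:2]
    f=lambda q:np.hypot(P[:,0]-q[0],P[:,1]-q[1])-R
    r=least_squares(f,P.mean(0),loss="soft_l1",f_scale=0.0005)
    q=least_squares(lambda q:np.hypot(P[:,0]-q[0],P[:,1]-q[1])-q[2],list(r.x)+[R],loss="soft_l1",f_scale=0.0005).x
    return r.x,np.sqrt(np.mean(f(r.x)**2)),q
def measure(d,c0,s0,name,bt=110):
    """radial edge search round given world guesses: stage disc (z .06,R .04) and flange (z .0725,R .02)"""
    g=cv2.cvtColor(d["frame"],cv2.COLOR_RGB2GRAY).astype(np.float32)
    out=cv2.resize(d["frame"][:,:,::-1],None,fx=3,fy=3,interpolation=cv2.INTER_CUBIC)
    def samp(p):
        u,v=proj(d,p); 
        return cv2.remap(g,np.float32([[u]]),np.float32([[v]]),cv2.INTER_LINEAR)[0,0]
    def ringpts(c,z,R,sign,lo,hi):
        pts=[]
        for a in np.radians(np.arange(0,360,4)):
            rs=np.arange(lo,hi,0.0005); 
            val=np.array([samp([c[0]+r*np.cos(a),c[1]+r*np.sin(a),z]) for r in rs])
            gr=(val[4:]-val[:-4])*sign; k=gr.argmax()
            if gr[k]>40: pts.append([c[0]+rs[k+2]*np.cos(a),c[1]+rs[k+2]*np.sin(a),z])
        return np.array(pts)
    c=np.array(c0);s=np.array(s0)
    for it in range(2):
        P=ringpts(c,.06,.04,-1,.034,.047); fc=fitc(P,.04); c=fc[0]
        Q=ringpts(s,.0725,.02,1,.015,.027); fs=fitc(Q,.02); s=fs[0]
    for p in P: cv2.circle(out,tuple(int(3*x+1) for x in proj(d,p)),2,(0,0,255),-1)
    for p in Q: cv2.circle(out,tuple(int(3*x+1) for x in proj(d,p)),2,(0,255,0),-1)
    u,v=[int(3*x) for x in proj(d,[c[0],c[1],.06])]
    cv2.imwrite(name,out[max(0,v-200):v+220,max(0,u-250):u+250])
    print("stage",c.round(4),"rms",fc[1].round(5),"freeR",fc[2].round(4),len(P))
    print("flange",s.round(4),"rms",fs[1].round(5),"freeR",fs[2].round(4),len(Q))
    print("to go mm",((c-s)*1e3).round(1))
    return c,s
E
python3 - <<'E'
from h import *
d=pickle.load(open("w1.pkl","rb"))
for n,u,v,z in [("stage",334,98,.06),("fl",332,124,.073),("ball",335,127,.098)]: print(n,onz(d,u,v,z).round(4))
c0=onz(d,334,98,.06)[:2]; s0=onz(d,332,124,.073)[:2]
measure(d,c0,s0,"pics/m1.png")
E
```

```text
stage [0.5337 0.0107 0.06  ]
fl [0.5121 0.0078 0.073 ]
ball [0.5114 0.006  0.098 ]
stage [0.5316 0.0103] rms 0.00066 freeR [0.5317 0.0104 0.0397] 80
flange [0.5095 0.0069] rms 0.00201 freeR [0.5085 0.0067 0.0212] 88
to go mm [22.   3.4]
```

View pics/m1.png

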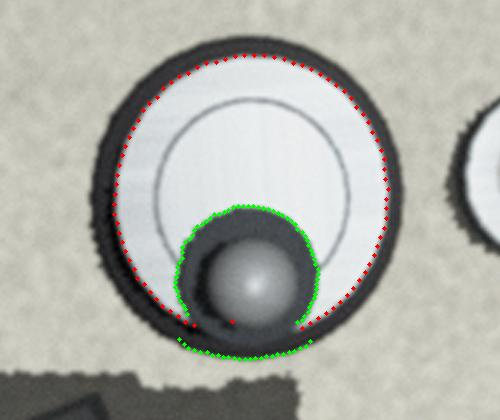

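```bash
sed -i 's|Q=ringpts(s,.0725,.02,1,.015,.027); |Q=ringpts(s,.0725,.02,1,.015,.027); Q=Q[np.hypot(Q[:,0]-c[0],Q[:,1]-c[1])<.036]; |; s|range(2)|range(4)|' h.py
python3 - <<'E'
from h import *
d=pickle.load(open("w1.pkl","rb"))
c,s=measure(d,[.5337,.0107],[.512,.0078],"pics/m1.png")
t=pickle.load(open("top0.pkl","rb"));sc=pickle.load(open("scene0.pkl","rb"))
for n,q in (("top",t),("scene",sc)): print(n,"stage px",np.round(proj(q,[*c,.06]),1),"ball px",np.round(proj(q,[*s,.098]),1))
R=cv2.Rodrigues(np.zeros(3))[0]
dv=c-s; print("dir",np.degrees(np.arctan2(dv[1],dv[0])),np.hypot(*dv)*1e3)
o=ctrl.get_obs();w,x,y,z=o["orientation"]; print("yaw",np.degrees(2*np.arctan2(y,x)))
u,v=proj(d,o["ee_pos"]);print("tcp px",u,v)
E
```

```text
stage [0.5316 0.0103] rms 0.00066 freeR [0.5317 0.0104 0.0397] 80
flange [0.5102 0.007 ] rms 0.00028 freeR [0.5102 0.007  0.02  ] 62
to go mm [21.3  3.3]
top stage px [330.9 217.5] ball px [332.6 224.2]
scene stage px [328.1 186. ] ball px [331.9 171. ]
dir 8.757202718053557 21.5846831525457
yaw 13.359659149607301
tcp px 308.67832611928935 236.5320230099449
```

View pics/m1.png

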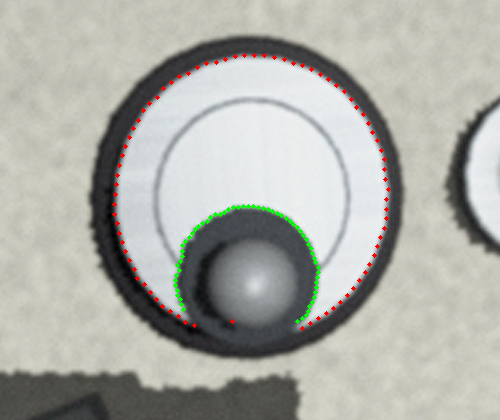

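The picture shows the stage centre at about pixel (333,98) and the flange centre at about (332,124). The standard has 21.6 mm to go in the direction +8.8° from world x. Its free-fit radii, 39.7 and 20.0 mm, match the given 40 and 20. The visible finger seam is at column 321, but the TCP projects to 309. The wrist calibration therefore has a lateral bias, so I'll align relative to the visible fingertips.

Next I'll turn 4.6°, shift sideways and lower part of the way.

Call:
servo_tool([
  [[0, 0.3, 2, 0, 0, 1.6, 1], [-0.1, 0.6, 4, 0, 0, 3.2, 1], [-0.2, 0.9, 7, 0, 0, 4.6, 1], [-0.2, 0.9, 10, 0, 0, 4.6, 1], [-0.2, 0.9, 10, 0, 0, 4.6, 1]],
])

```text
time_s: 2.2
ee_pos: [0.4583, -0.0059, 0.1196]
orientation: [-0.0, 0.997, 0.073, -0.003]
force: [-1.3, -0.0, -0.3]
gripper_width: 0.008
```

```bash
python3 - <<'E'
from h import *
o=ctrl.get_obs(); print(o["time_s"],o["ee_pos"],o["orientation"],o["force"])
w,x,y,z=o["orientation"]; print("yaw",np.degrees(2*np.arctan2(y,x)))
d=cam("wrist"); cv2.imwrite("pics/w2.png",d["frame"][:,:,::-1]); pickle.dump(d,open("w2.pkl","wb"))
c,s=measure(d,[.5316,.0103],[.510,.007],"pics/m2.png")
print(proj(d,o["ee_pos"]),proj(d,[*c,.06]),proj(d,[*s,.073]))
E
```

```text
2.2 [ 0.45827163 -0.00592383  0.11962622] [-3.97731425e-04  9.97306564e-01  7.32729893e-02 -3.24476801e-03] [-1.30938301 -0.03872771 -0.29315195]
yaw 8.404042620072344
stage [0.5315 0.0103] rms 0.00068 freeR [0.5317 0.0104 0.0396] 81
flange [0.5104 0.0068] rms 0.00035 freeR [0.5107 0.0068 0.0197] 62
to go mm [21.1  3.5]
(np.float64(322.39779603459874), np.float64(244.79525719781526)) (np.float64(312.86632488051373), np.float64(87.94770789638666)) (np.float64(313.3350033554129), np.float64(126.16460175405163))
```

View pics/w2.png

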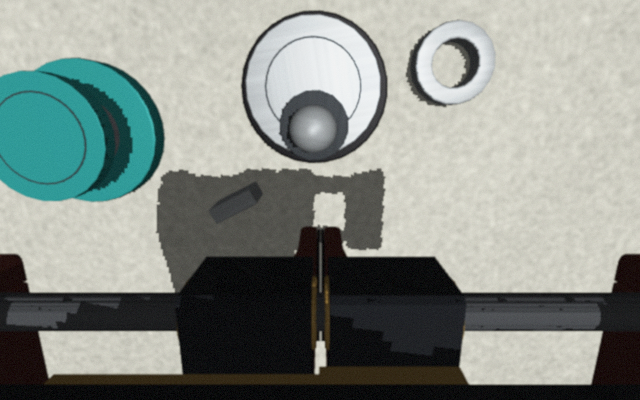

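View pics/m2.png

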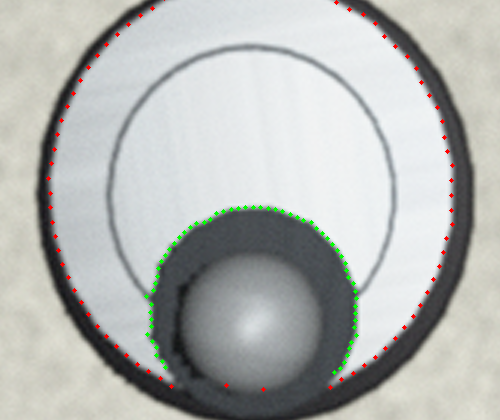

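The flange is at (313,126), the stage centre at (313,88) and the fingertip seam at (321,228). The TCP now projects to (322,245), so the earlier bias was just settling lag and the calibration is fine. The finger line is 4.7 mm too far to the right of the push line, so I'll shift by -0.5 cm in tool y and lower to z≈0.066.

Call:
servo_tool([
  [[0, -0.5, 1.5, 0, 0, 0, 1], [0, -0.5, 3, 0, 0, 0, 1], [0, -0.5, 4.5, 0, 0, 0, 1], [0, -0.5, 5.3, 0, 0, 0, 1], [0, -0.5, 5.3, 0, 0, 0, 1]],
])

```text
time_s: 2.75
ee_pos: [0.4605, -0.0006, 0.07]
orientation: [0.0, 0.997, 0.073, -0.0]
force: [0.4, -0.8, 0.4]
gripper_width: 0.008
```

Call:
servo_tool([
  [[0, 0, 0, 0, 0, 0, 1], [0, 0, 0, 0, 0, 0, 1]],
])

```text
time_s: 2.95
ee_pos: [0.461, -0.0005, 0.0706]
orientation: [0.0, 0.997, 0.073, 0.001]
force: [-0.1, -0.8, -0.7]
gripper_width: 0.005
```

```bash
cat > look.py <<'E'
import sys
from h import *
n=sys.argv[1]; s0=[float(a) for a in sys.argv[2:4]]
o=ctrl.get_obs(); print(o["time_s"],o["ee_pos"].round(4),"F",o["force"].round(2))
w,x,y,z=o["orientation"]; yaw=2*np.arctan2(y,x); print("yaw",np.degrees(yaw).round(2), "w,z",w.round(4),z.round(4))
d=cam("wrist"); cv2.imwrite(f"pics/{n}.png",d["frame"][:,:,::-1]); pickle.dump(d,open(n+".pkl","wb"))
c,s=measure(d,[.5316,.0103],s0,f"pics/m{n}.png")
ax=np.array([np.cos(yaw),np.sin(yaw)]); ay=np.array([np.sin(yaw),-np.cos(yaw)])
p=o["ee_pos"][:2]
print("tool-frame: standard rel tcp mm",(1e3*np.array([(s-p)@ax,(s-p)@ay])).round(1),"to go mm",(1e3*np.array([(c-s)@ax,(c-s)@ay])).round(1))
print("px tcp",np.round(proj(d,o["ee_pos"])),"stage",np.round(proj(d,[*c,.06])),"flange",np.round(proj(d,[*s,.073])))
E
python3 look.py w3 .5103 .0069
```

```text
2.95 [ 0.461  -0.0005  0.0706] F [-0.09 -0.81 -0.7 ]
yaw 8.39 w,z 0.0001 0.0008
stage [0.5314 0.0104] rms 0.00194 freeR [0.5314 0.0104 0.0394] 87
flange [0.5105 0.0068] rms 0.0003 freeR [0.5107 0.0068 0.0198] 56
to go mm [20.8  3.6]
tool-frame: standard rel tcp mm [50.1  0. ] to go mm [21.2 -0.6]
px tcp [322. 245.] stage [321.  92.] flange [323. 141.]
```

View pics/w3.png

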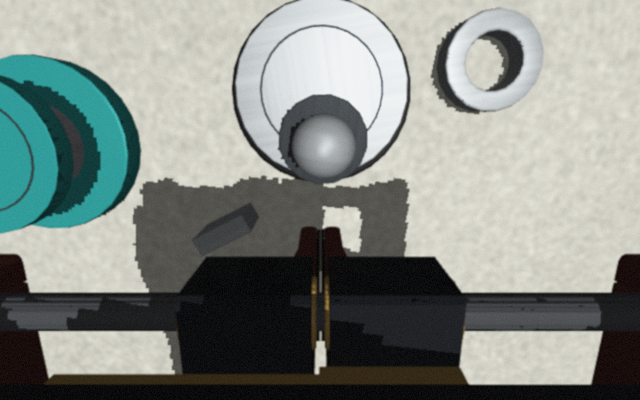

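View pics/mw3.png

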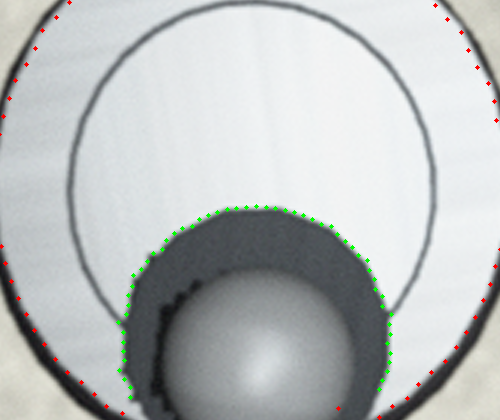

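The flange at (323,141) is straight ahead of the finger seam, with 0.0 mm lateral offset, and the stage centre is at (321,92). The tip height reads 0.0706. I'll lower it 5 mm and approach to just short of contact.

Call:
servo_tool([
  [[0, 0, 0.25, 0, 0, 0, 1], [0.4, 0, 0.45, 0, 0, 0, 1], [0.8, 0, 0.45, 0, 0, 0, 1], [1.2, 0, 0.45, 0, 0, 0, 1], [1.5, 0, 0.45, 0, 0, 0, 1]],
])

```text
time_s: 3.5
ee_pos: [0.4757, 0.0018, 0.0651]
orientation: [-0.0, 0.997, 0.073, 0.0]
force: [-0.1, 0.6, -0.9]
gripper_width: 0.005
```

Call:
servo_tool([
  [[0, 0, 0, 0, 0, 0, 1], [0, 0, 0, 0, 0, 0, 1]],
])

```text
time_s: 3.7
ee_pos: [0.4751, 0.0017, 0.0651]
orientation: [-0.0, 0.997, 0.073, -0.0]
force: [0.0, 0.0, -0.0]
gripper_width: 0.005
```

```bash
python3 look.py w4 .5105 .0068; python3 - <<'E'
from h import *
d=cam("scene"); cv2.imwrite("pics/s4.png",cv2.resize(d["frame"][130:230,270:390,::-1],None,fx=5,fy=5,interpolation=cv2.INTER_CUBIC))
E
```

```text
3.7 [0.4751 0.0017 0.0651] F [ 0.05  0.03 -0.04]
yaw 8.4 w,z -0.0 -0.0001
stage [0.5314 0.0103] rms 0.00127 freeR [0.5318 0.0104 0.0395] 84
flange [0.511  0.0069] rms 0.00034 freeR [0.5112 0.007  0.0198] 59
to go mm [20.4  3.4]
tool-frame: standard rel tcp mm [36.2  0.1] to go mm [20.7 -0.3]
px tcp [322. 245.] stage [322. 124.] flange [323. 174.]
```

View pics/w4.png

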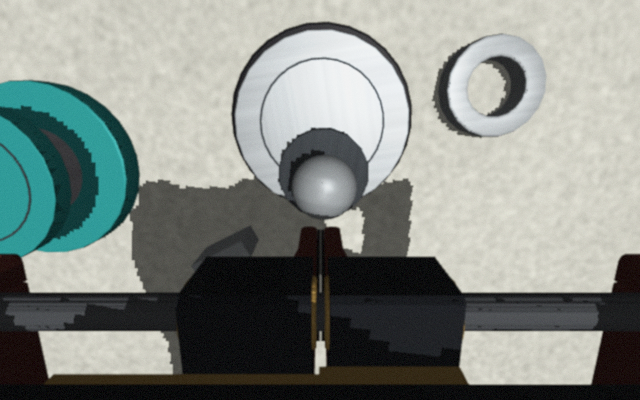

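View pics/s4.png

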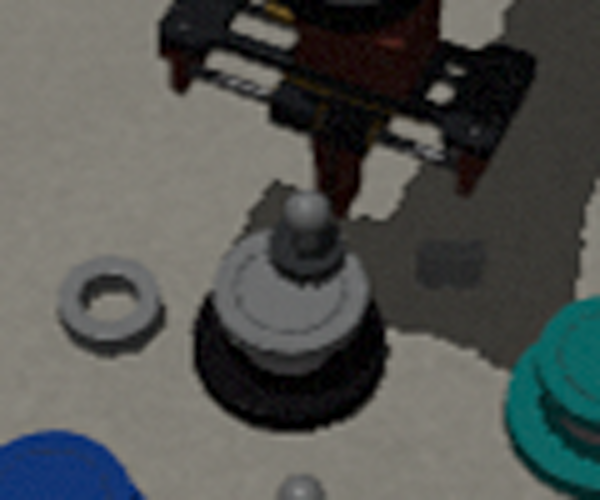

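The fingertips are about 6 mm behind the flange and level at z=0.065. The flange is at (323,174). Now a slow push at 10 mm/s, watching the force.

Call:
servo_tool([
  [[0.1, 0, 0, 0, 0, 0, 1], [0.2, 0, 0, 0, 0, 0, 1], [0.3, 0, 0, 0, 0, 0, 1], [0.4, 0, 0, 0, 0, 0, 1], [0.5, 0, 0, 0, 0, 0, 1]],
])

```text
time_s: 4.3
ee_pos: [0.4802, 0.0024, 0.0652]
orientation: [-0.0, 0.997, 0.073, 0.0]
force: [0.3, 0.8, -0.8]
gripper_width: 0.008
```

Call:
servo_tool([
  [[0.1, 0, 0, 0, 0, 0, 1], [0.2, 0, 0, 0, 0, 0, 1], [0.3, 0, 0, 0, 0, 0, 1], [0.4, 0, 0, 0, 0, 0, 1], [0.5, 0, 0, 0, 0, 0, 1]],
])

```text
time_s: 4.8
ee_pos: [0.4848, 0.003, 0.0651]
orientation: [0.0, 0.997, 0.073, -0.0]
force: [-1.7, -0.2, 1.5]
gripper_width: 0.005
```

```bash
python3 look.py w5 .5145 .0075
```

```text
4.8 [0.4848 0.003  0.0651] F [-1.68 -0.16  1.53]
yaw 8.39 w,z 0.0001 -0.0003
stage [0.5317 0.0105] rms 0.00203 freeR [0.5328 0.0105 0.0388] 82
flange [0.5142 0.0075] rms 0.00078 freeR [0.5142 0.0075 0.02  ] 68
to go mm [17.5  2.9]
tool-frame: standard rel tcp mm [29.8 -0.2] to go mm [17.7 -0.3]
px tcp [322. 245.] stage [321. 145.] flange [322. 188.]
```

View pics/w5.png

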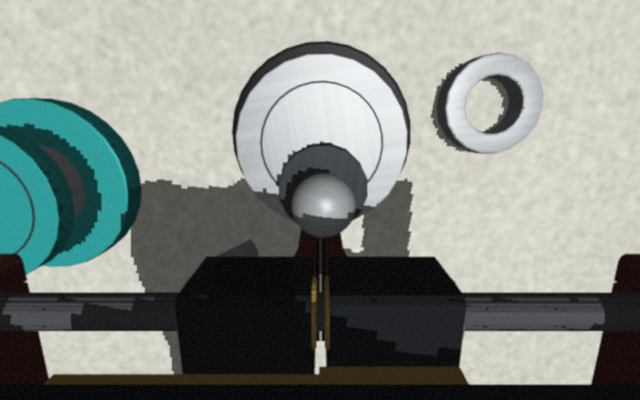

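Contact happens at 30 mm from the TCP, as expected. The standard has slid about 3 mm, with 17.7 mm left, and there's no sign of tilt: the flange is at (322,188) and the stage at (321,145). I'll keep pushing.

Call:
servo_tool([
  [[0.1, 0, 0, 0, 0, 0, 1], [0.2, 0, 0, 0, 0, 0, 1], [0.3, 0, 0, 0, 0, 0, 1], [0.4, 0, 0, 0, 0, 0, 1], [0.5, 0, 0, 0, 0, 0, 1]],
])

```text
time_s: 5.35
ee_pos: [0.4901, 0.0039, 0.0651]
orientation: [-0.0, 0.997, 0.073, 0.0]
force: [-0.9, 0.3, 0.5]
gripper_width: 0.008
```

Call:
servo_tool([
  [[0.1, 0, 0, 0, 0, 0, 1], [0.2, 0, 0, 0, 0, 0, 1], [0.3, 0, 0, 0, 0, 0, 1], [0.4, 0, 0, 0, 0, 0, 1], [0.5, 0, 0, 0, 0, 0, 1]],
])

```text
time_s: 5.85
ee_pos: [0.495, 0.0046, 0.0651]
orientation: [0.0, 0.997, 0.073, 0.0]
force: [-1.4, -0.9, -0.0]
gripper_width: 0.009
```

```bash
python3 look.py w6 .524 .0088
```

```text
5.85 [0.495  0.0046 0.0651] F [-1.36 -0.86 -0.03]
yaw 8.4 w,z 0.0 0.0
stage [0.5312 0.0104] rms 0.00128 freeR [0.5318 0.0104 0.0395] 62
flange [0.5243 0.0096] rms 0.00146 freeR [0.5244 0.0096 0.02  ] 65
to go mm [6.9 0.9]
tool-frame: standard rel tcp mm [29.7 -0.6] to go mm [6.9 0.1]
px tcp [322. 245.] stage [321. 168.] flange [321. 188.]
```

View pics/mw6.png

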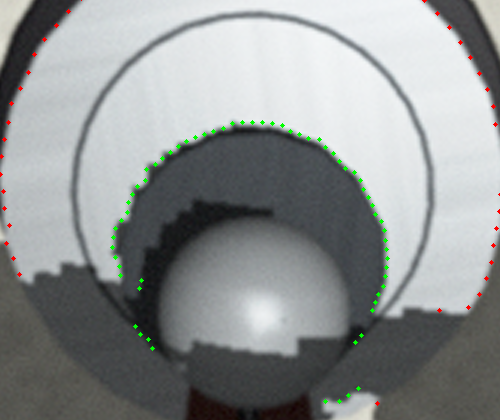

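10 mm of travel moved it 10 mm. The stage centre is at (321,168) and the flange at (321,188), leaving 6.9 mm and 0.1 mm sideways. Both the flange fit and the finger geometry agree on that. I'll finish the push slowly.

Call:
servo_tool([
  [[0.1, 0, 0, 0, 0, 0, 1], [0.2, 0, 0, 0, 0, 0, 1], [0.3, 0, 0, 0, 0, 0, 1], [0.4, 0, 0, 0, 0, 0, 1], [0.5, 0, 0, 0, 0, 0, 1]],
])

```text
time_s: 6.4
ee_pos: [0.5, 0.0053, 0.0651]
orientation: [-0.0, 0.997, 0.073, -0.0]
force: [-0.8, 0.4, -0.0]
gripper_width: 0.004
```

Call:
servo_tool([
  [[0.05, 0, 0, 0, 0, 0, 1], [0.1, 0, 0, 0, 0, 0, 1], [0.15, 0, 0, 0, 0, 0, 1], [0.2, 0, 0, 0, 0, 0, 1], [0.2, 0, 0, 0, 0, 0, 1]],
])

```text
time_s: 6.9
ee_pos: [0.5019, 0.0056, 0.0652]
orientation: [-0.0, 0.997, 0.073, 0.0]
force: [-0.7, -0.4, 0.1]
gripper_width: 0.007
```

Call:
servo_tool([
  [[-0.2, 0, 0, 0, 0, 0, 1], [-0.6, 0, 0, 0, 0, 0, 1], [-1.2, 0, 0, 0, 0, 0, 1], [-2, 0, 0, 0, 0, 0, 1], [-2, 0, 0, 0, 0, 0, 1]],
])

```text
time_s: 7.4
ee_pos: [0.4807, 0.0023, 0.0651]
orientation: [0.0, 0.997, 0.073, -0.0]
force: [0.0, 0.3, 0.2]
gripper_width: 0.003
```

```bash
python3 look.py w7 .531 .0104
```

```text
7.4 [0.4807 0.0023 0.0651] F [0.04 0.35 0.2 ]
yaw 8.39 w,z 0.0002 -0.0005
stage [0.5314 0.0104] rms 0.00186 freeR [0.532  0.0105 0.0393] 82
flange [0.5308 0.0107] rms 0.00035 freeR [0.5308 0.0107 0.0198] 90
to go mm [ 0.6 -0.2]
tool-frame: standard rel tcp mm [50.8 -0.9] to go mm [0.5 0.3]
px tcp [322. 245.] stage [321. 136.] flange [320. 140.]
```

View pics/mw7.png

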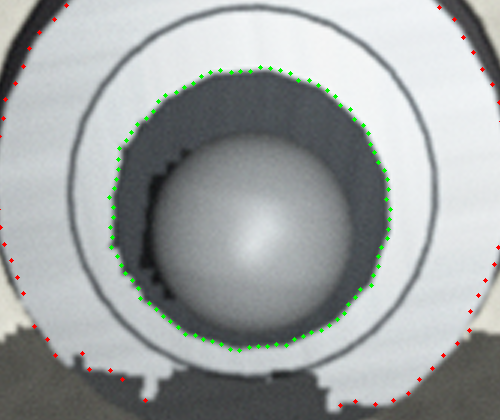

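The flange now sits concentric inside the engraved ring, and the residual is about 0.6 mm. The stage is at (321,136) and the flange at (320,140). I'll back off and rise clear.

Call:
servo_tool([
  [[-2, 0, 0, 0, 0, 0, 1], [-2, 0, -3, 0, 0, 0, 1], [-2, 0, -7, 0, 0, 0, 1], [-2, 0, -11, 0, 0, 0, 1], [-2, 0, -14, 0, 0, 0, 1]],
])

```text
time_s: 7.95
ee_pos: [0.4629, 0.0, 0.2077]
orientation: [0.0, 0.997, 0.073, 0.001]
force: [0.4, 0.2, -0.5]
gripper_width: 0.006
```

Call:
servo_tool([
  [[0, 0, 0, 0, 0, 0, 1], [0, 0, 0, 0, 0, 0, 1], [0, 0, 0, 0, 0, 0, 1], [0, 0, 0, 0, 0, 0, 1], [0, 0, 0, 0, 0, 0, 1]],
])

```text
time_s: 8.45
ee_pos: [0.4618, -0.0002, 0.2042]
orientation: [-0.0, 0.997, 0.073, -0.001]
force: [0.0, 0.3, 0.8]
gripper_width: 0.009
```

```bash
python3 look.py w8 .531 .0106; python3 - <<'E'
from h import *
d=cam("scene"); cv2.imwrite("pics/s8.png",np.clip(1.6*cv2.resize(d["frame"][130:280,250:420,::-1],None,fx=4,fy=4,interpolation=cv2.INTER_CUBIC),0,255).astype(np.uint8))
print("pred ball px in crop",(np.array(proj(d,[.531,.0106,.098]))-[250,130])*4)
s=pickle.load(open("scene0.pkl","rb"))
# other things vs start (scene crops outside the stage/arm shadow)
for n,(u,v) in dict(spare=(330,234),ring=(292,190),block=(360,183),housing=(465,280),mouse=(197,160)).items():
    a=s["frame"][v-14:v+14,u-14:u+14].astype(np.uint8); b=d["frame"][v-18:v+18,u-18:u+18].astype(np.uint8)
    m=cv2.matchTemplate(b,a,cv2.TM_CCOEFF_NORMED); _,mx,_,l=cv2.minMaxLoc(m); print(n,"shift px",l[0]-4,l[1]-4,round(mx,3))
E
```

```text
8.45 [ 4.618e-01 -2.000e-04  2.042e-01] F [0.02 0.33 0.79]
yaw 8.41 w,z -0.0002 -0.0009
stage [0.5316 0.0103] rms 0.00045 freeR [0.5316 0.0104 0.0396] 90
flange [0.5303 0.0108] rms 0.0004 freeR [0.5304 0.0107 0.0198] 90
to go mm [ 1.3 -0.4]
tool-frame: standard rel tcp mm [69.4 -0.8] to go mm [1.2 0.6]
px tcp [322. 245.] stage [321.  98.] flange [320. 100.]
pred ball px in crop [314.53293189 188.05407668]
spare shift px 0 0 0.999
ring shift px 0 0 0.998
block shift px -1 0 0.368
housing shift px 0 0 0.998
mouse shift px 0 0 0.994
```

View pics/s8.png

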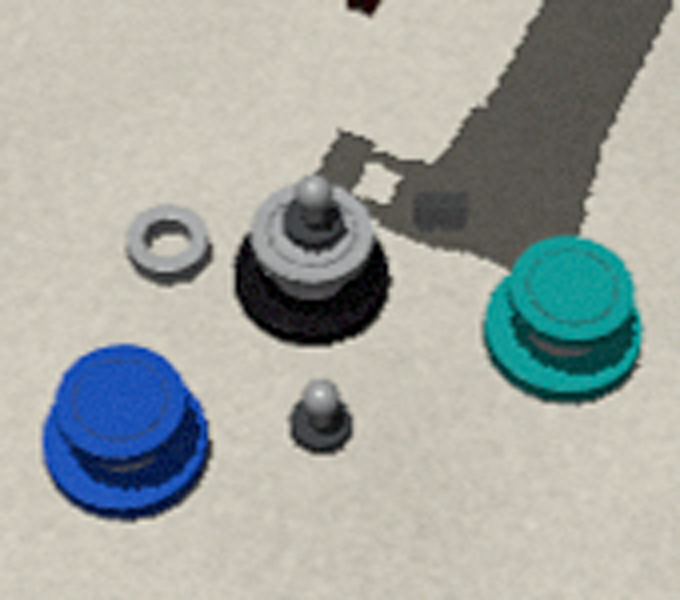

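View pics/mw8.png

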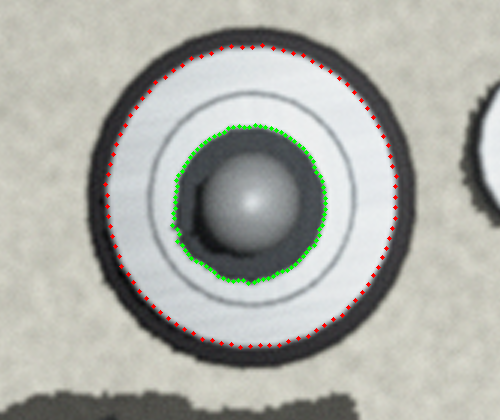

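The standard stands upright inside the ring, about 1.3 mm off centre, and its ball in the scene crop at (314,190) matches the prediction of (314.5,188). The hand is well clear. The block at crop (440,210) scored low in the match because it's in the arm's shadow, but it sits where it did at the start: crop (440,210)/4 + (250,130) gives pixel (360,182.5).

```bash
python3 -c "
from h import *
print(ctrl.get_obs()['time_s']); print(ticket.hand_in())"
```

```text
8.55
the job is handed in; nothing more can be done
None
```

I centred the ball standard on the silver stage and handed the job in at 8.55 s; no verdict was reported. I pushed it about 21 mm with the shut fingers, slowly (at most 10 mm/s) and low on the flange at z ≈ 0.065. Then I backed off and raised the hand clear.

**Position:** the last wrist view puts the flange about 1.3 mm from the stage centre. The close view just after the push gave about 0.6 mm. Both are well inside 6 mm.

**Upright and contact force:** the standard stands upright inside the engraved ring, and its ball appears where a vertical one should in the scene view, to within about half a camera pixel. The wrist force readings taken between moves stayed around 2 N or less, but I didn't measure the peak contact force.

**Other things:** the spare, ring gauge, housing and mouse showed no shift in the scene picture. The gauge block failed its image match (0.37) because the arm's shadow fell on it. Its pixel position, about (360,183), is the same as at the start.

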